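# Transfer radio parts to the assembly rack in reverse order

### The job

The four radio parts stand in the white cradles of the steel teardown rack in the order they came out; move them to the wooden assembly rack in reverse order for putting together, so that, seen from the robot, the part at the left end of the one row ends at the right end of the other, the second from the left ends second from the right, and so on. Put one part upright in the middle of each slot, setting it down rather than dropping it, and let go of it.

Things in the scene. Friction and masses are not known exactly. Their poses are not given: they have to be found in the camera images.
- battery: radio battery: solid black plastic block with three small brass contacts on top, 34 mm along its x, 46 mm along its y, 26 mm high, about 90 g. Starts upright in its own cradle, up to 5 mm off the middle. Origin: centre of the underside; z up; turned at most 0.2 rad from its cradle
- speaker: small round loudspeaker lying face down: dark steel disc 48 mm in diameter and 8 mm high, and on it a bright steel magnet 32 mm in diameter up to 28 mm above the underside, about 120 g. Starts upright in its own cradle, up to 5 mm off the middle. Origin: centre of the underside; z up; round, so its yaw is of no account
- heatsink: aluminium heat sink: block with upright fins, 40 mm along its x, 42 mm along its y, 26 mm high, about 70 g; the outermost fins are the flat faces at its +x and -x ends and can be gripped. Starts upright in its own cradle, up to 5 mm off the middle. Origin: centre of the underside; z up; turned at most 0.2 rad from its cradle
- motor: small electric motor standing on end: bright steel can 28 mm in diameter and 40 mm high with a thin shaft on top up to 52 mm, about 100 g. Starts upright in its own cradle, up to 5 mm off the middle. Origin: centre of the underside; z up; round, so its yaw is of no account
- battery_cradle: fixed white plastic cradle in which the battery starts: floor 70 x 70 mm, 4 mm thick, open to front and back, with a 3 mm thick wall on its left and right sides, 12 mm high from its underside (64 mm clear between). One of four alike on the teardown rack, in an order that changes. Origin: centre of its underside, 4 mm above the work surface; x and y axes as the rack's
- speaker_cradle: fixed white plastic cradle in which the speaker starts: floor 70 x 70 mm, 4 mm thick, open to front and back, with a 3 mm thick wall on its left and right sides, 12 mm high from its underside (64 mm clear between). One of four alike on the teardown rack, in an order that changes. Origin: centre of its underside, 4 mm above the work surface; x and y axes as the rack's
- heatsink_cradle: fixed white plastic cradle in which the heatsink starts: floor 70 x 70 mm, 4 mm thick, open to front and back, with a 3 mm thick wall on its left and right sides, 12 mm high from its underside (64 mm clear between). One of four alike on the teardown rack, in an order that changes. Origin: centre of its underside, 4 mm above the work surface; x and y axes as the rack's
- motor_cradle: fixed white plastic cradle in which the motor starts: floor 70 x 70 mm, 4 mm thick, open to front and back, with a 3 mm thick wall on its left and right sides, 12 mm high from its underside (64 mm clear between). One of four alike on the teardown rack, in an order that changes. Origin: centre of its underside, 4 mm above the work surface; x and y axes as the rack's
- teardown_rack: fixed rack holding the parts at the start, nearer or farther than the other: steel plate 80 (x) by 320 mm (y), 4 mm thick, with the four cradles in a row, centred at 111, 37, -37 and -111 mm along its y. Origin: centre of its underside, on the work surface; x points away from the robot, y to the robot's left (left end of the row), give or take 0.2 rad
- assembly_rack: fixed, empty plywood rack, 70 (x) by 300 mm (y); its floor is 8 mm above its underside; five dividers, 4 mm thick and 10 mm high above the floor, make four slots 70 mm wide, open to front and back, centred at 111, 37, -37 and -111 mm along its y, 0 along its x. Origin: centre of its underside, on the work surface; x points away from the robot, y to the robot's left, give or take 0.2 rad
There are look-alikes about, which are no part of the job. What is shaped like the battery but orange or purple is not meant.

How it is judged:
At the end, for the whole second after the job is handed in: Every part stands upright (0.12 rad) on the assembly rack's floor, released and at rest, within 15 mm of the middle of its slot along the rack's x and y. A part whose cradle is at y on the teardown rack ends in the slot at -y on the assembly rack. The parts may be moved in any order (((y of battery_cradle in the frame of teardown_rack between 0.091 and 0.131 m and y of battery in the frame of assembly_rack between -0.126 and -0.096 m) or (y of battery_cradle in the frame of teardown_rack between 0.017 and 0.057 m and y of battery in the frame of assembly_rack between -0.052 and -0.022 m) or (y of battery_cradle in the frame of teardown_rack between -0.057 and -0.017 m and y of battery in the frame of assembly_rack between 0.022 and 0.052 m) or (y of battery_cradle in the frame of teardown_rack between -0.131 and -0.091 m and y of battery in the frame of assembly_rack between 0.096 and 0.126 m)) and x of battery in the frame of assembly_rack between -0.015 and 0.015 m and z of battery in the frame of assembly_rack between 0.004 and 0.012 m and angle between each of battery, speaker, heatsink, motor's own z axis and vertical below 0.12 rad and linear speed of each of battery, speaker, heatsink, motor below 0.02 m/s and angular speed of each of battery, speaker, heatsink, motor below 0.2 rad/s and contact force between the fingers and battery below 0.05 N and ((y of speaker_cradle in the frame of teardown_rack between 0.091 and 0.131 m and y of speaker in the frame of assembly_rack between -0.126 and -0.096 m) or (y of speaker_cradle in the frame of teardown_rack between 0.017 and 0.057 m and y of speaker in the frame of assembly_rack between -0.052 and -0.022 m) or (y of speaker_cradle in the frame of teardown_rack between -0.057 and -0.017 m and y of speaker in the frame of assembly_rack between 0.022 and 0.052 m) or (y of speaker_cradle in the frame of teardown_rack between -0.131 and -0.091 m and y of speaker in the frame of assembly_rack between 0.096 and 0.126 m)) and x of speaker in the frame of assembly_rack between -0.015 and 0.015 m and z of speaker in the frame of assembly_rack between 0.004 and 0.012 m and contact force between the fingers and speaker below 0.05 N and ((y of heatsink_cradle in the frame of teardown_rack between 0.091 and 0.131 m and y of heatsink in the frame of assembly_rack between -0.126 and -0.096 m) or (y of heatsink_cradle in the frame of teardown_rack between 0.017 and 0.057 m and y of heatsink in the frame of assembly_rack between -0.052 and -0.022 m) or (y of heatsink_cradle in the frame of teardown_rack between -0.057 and -0.017 m and y of heatsink in the frame of assembly_rack between 0.022 and 0.052 m) or (y of heatsink_cradle in the frame of teardown_rack between -0.131 and -0.091 m and y of heatsink in the frame of assembly_rack between 0.096 and 0.126 m)) and x of heatsink in the frame of assembly_rack between -0.015 and 0.015 m and z of heatsink in the frame of assembly_rack between 0.004 and 0.012 m and contact force between the fingers and heatsink below 0.05 N and ((y of motor_cradle in the frame of teardown_rack between 0.091 and 0.131 m and y of motor in the frame of assembly_rack between -0.126 and -0.096 m) or (y of motor_cradle in the frame of teardown_rack between 0.017 and 0.057 m and y of motor in the frame of assembly_rack between -0.052 and -0.022 m) or (y of motor_cradle in the frame of teardown_rack between -0.057 and -0.017 m and y of motor in the frame of assembly_rack between 0.022 and 0.052 m) or (y of motor_cradle in the frame of teardown_rack between -0.131 and -0.091 m and y of motor in the frame of assembly_rack between 0.096 and 0.126 m)) and x of motor in the frame of assembly_rack between -0.015 and 0.015 m and z of motor in the frame of assembly_rack between 0.004 and 0.012 m and contact force between the fingers and motor below 0.05 N); the robot touches nothing.
It fails at once if the battery is dropped or thrown: it moves faster than 0.8 m/s while the fingers do not touch it (contact force between the fingers and battery below 0.01 N and linear speed of battery above 0.8 m/s).
It fails at once if the speaker is dropped or thrown: it moves faster than 0.8 m/s while the fingers do not touch it (contact force between the fingers and speaker below 0.01 N and linear speed of speaker above 0.8 m/s).
It fails at once if the heatsink is dropped or thrown: it moves faster than 0.8 m/s while the fingers do not touch it (contact force between the fingers and heatsink below 0.01 N and linear speed of heatsink above 0.8 m/s).
It fails at once if the motor is dropped or thrown: it moves faster than 0.8 m/s while the fingers do not touch it (contact force between the fingers and motor below 0.01 N and linear speed of motor above 0.8 m/s).
It also fails if it takes over 99 s, if anything falls off the work surface, if the arm or the gripper's body presses on something with over 40 N, if the wrist force passes 120 N, or if a joint passes its speed limit or range.

### The arm

A 6-joint arm with a two-finger parallel gripper is mounted at the origin on the work surface. World frame = base frame: x ahead of the robot, y to its left, z up, the work surface at z = 0. Lengths are in m, angles in rad, forces in N, time in s.
With the tool pointing down it reaches from about 0.3 to 0.875 m from the base axis. Payload 6.4 kg.
Tool frame: the origin (TCP) lies between the finger pads; the fingertips stand 11 mm ahead of it and the grasp point (between the pads) lies 8 mm behind it (arm.tip_reach is the distance from the TCP to the fingertips, in m); z points along the fingers, y is the direction in which the jaws open and shut (so a half turn about z gives the same grasp; the last joint's range is limited). The gripper opens to 85 mm and grips with 20 to 120 N. Pads are 22 mm wide; open, the fingers measure 114 mm over their backs; the gripper's body (76 mm by 85 mm) begins 54 mm behind the grasp point. The pads swing forward as they close: fully open they stand 13 mm farther back than shut.
Start: joints at [0.998, 0.181, 1.607, -0, 1.354, -0.206], TCP at [0.206, 0.537, 0.242] pointing down, gripper open.
Joint ranges: [-2.99, 2.99], [-0.89, 2.07], [0.3, 2.58], [-1.14, 4.28], [0, 2.63], [-3.12, 3.12]. Speed limits (rad/s): [2.57, 2.57, 3.01, 3.14, 3.14, 3.14].

### API

Orientations are given as a unit quaternion [w, x, y, z].
In Python, from station import arm gives the robot as it stands.
- The arm moves only by the tool send_rows, never from a script. Its argument "series" is a list that holds one entry, the list of rows, each a list of 6 numbers: the shift along the tool's x, y, z in mm, then the turn, a rotation vector about the tool's x, y, z in rad. In form: [[[dx, dy, dz, rx, ry, rz], ...]]. A call has 1 to 10 rows; each row is the pose to reach, as a shift and turn from the pose measured when the call began, along the tool's axes at that moment; what a row does not reach only later rows make up. A row lasts 1/8 s, in which the tool goes at most 62.5 mm and 10.7 degrees, less where a joint would pass 70% of its speed; a pose out of reach is approached as far as the arm can. A call with a gripper value outside its range is refused whole. "hand" is the opening, from 0 (shut) to 1 (fully open), set as the call begins (left out, the last holds). The fingers move at their own pace and stop on an object; "squeeze" is the grip in N (left out, the last holds). Time passes only in rows, so rows that repeat a pose let the fingers close. It gives the time, the measured TCP pose, the force and the opening at its end, in the units of the state.
- arm.read_state(): the state, without advancing time (a new reading comes with each control period).
- arm.get_image(name): name is "scene" or "top"; returns a dict with "img" (420x560x3 uint8, red, green, blue), "z_map" (420x560 float32, m along the optical axis (not along the pixel's ray), 0 where there is no reading), "K" (3x3 intrinsics, pixels), "cam_to_world" (4x4, takes a point from camera to world coordinates). Camera axes: x right, y down, z forward; pixel columns grow to the right and rows downward; lengths in m; the calibration is good to about 2 mm. A picture is of the moment at which its call begins.
- arm.close_job(): hands the job in, once; it reports no verdict.
The state is a dict: "time_s": time; "joint_positions": joint angles; "qvel": joint speeds; "effort": joint torques, N m; "ee_pos": TCP position; "tool_rot": TCP orientation; "ft_force": force on the tool from outside, world axes, zero at the start; "torque": the same for the moment, N m; "gripper_width": opening from 0.0 (shut) to 1.0 (fully open).
Only numpy, scipy, OpenCV 4.12 (cv2) and the standard library are available. Lean on these libraries where they do the work, as an engineer would, in place of code of your own. Each camera call takes 0.05 s, during which the arm holds its last target. There are 200 camera calls.

## Working session

There is one attempt and no reset: what is moved stays moved. The work goes in short steps, Python scripts to look and compute and a tool call to move; the robot and the scene stay as the last step left them, time stands still between calls to the robot, and variables do not carry over. Pictures are saved under pics/ and viewed, about 12 in all and at most 16, crops included, and the job is handed in when it is done.

Besides the shell and the picture viewer there is one more tool, called as name(argument=value, ...), one argument or row to a line, values as JSON. send_rows: Moves the arm, as the interface text tells. Its arguments: {"type":"object","properties":{"series":{"type":"array","items":{"type":"array","items":{"type":"array","items":{"type":"number"}}}},"hand":{"type":"number"},"squeeze":{"type":"number"}},"required":["series"]}

```bash
mkdir -p pics; python3 - <<'E'
from station import arm
import cv2,numpy as np
s=arm.read_state();print(s)
for n in("top","scene"):
    d=arm.get_image(n);np.savez(f"{n}0.npz",**d)
    cv2.imwrite(f"pics/{n}0.png",cv2.resize(d["img"][:,:,::-1],(800,600),interpolation=cv2.INTER_CUBIC))
    print(n,d["K"],d["cam_to_world"])
E
```

```text
{'time_s': 0.0, 'joint_positions': array([ 9.97668875e-01,  1.81549610e-01,  1.60799477e+00, -4.19135946e-05,
        1.35378555e+00, -2.06325283e-01]), 'qvel': array([-1.70648743e-04,  6.18021543e-05,  4.04951816e-04, -8.91285484e-04,
        5.41779480e-04,  1.14108053e-03]), 'effort': array([ 6.05646583e-04, -4.44853055e+01, -3.51358116e+01,  1.07265837e-04,
        8.68485309e-03,  9.66248138e-06]), 'ee_pos': array([0.20593133, 0.53629533, 0.24138571]), 'tool_rot': array([-3.11099557e-04,  1.82370144e-01,  9.83229564e-01, -8.11276227e-04]), 'ft_force': array([0.0315624 , 0.26927201, 0.18533153]), 'torque': array([ 0.0121799 , -0.02587077,  0.05863932]), 'gripper_width': 0.9984675679798865}
top [[424.02653608   0.         280.92090129]
 [  0.         424.02653608 208.5740639 ]
 [  0.           0.           1.        ]] [[-0.02244823 -0.98696544  0.159359    0.47019893]
 [-0.99966853  0.0241693   0.00886977  0.01078256]
 [-0.01260575 -0.15910707 -0.98718085  0.80139099]
 [ 0.          0.          0.          1.        ]]
scene [[530.36960361   0.         274.72976785]
 [  0.         530.36960361 197.76884498]
 [  0.           0.           1.        ]] [[-0.13737873  0.69356979 -0.70716902  1.22976261]
 [ 0.99042463  0.08635117 -0.107715    0.09618034]
 [-0.01364299 -0.71519537 -0.69879142  0.6876595 ]
 [ 0.          0.          0.          1.        ]]
```

View pics/top0.png

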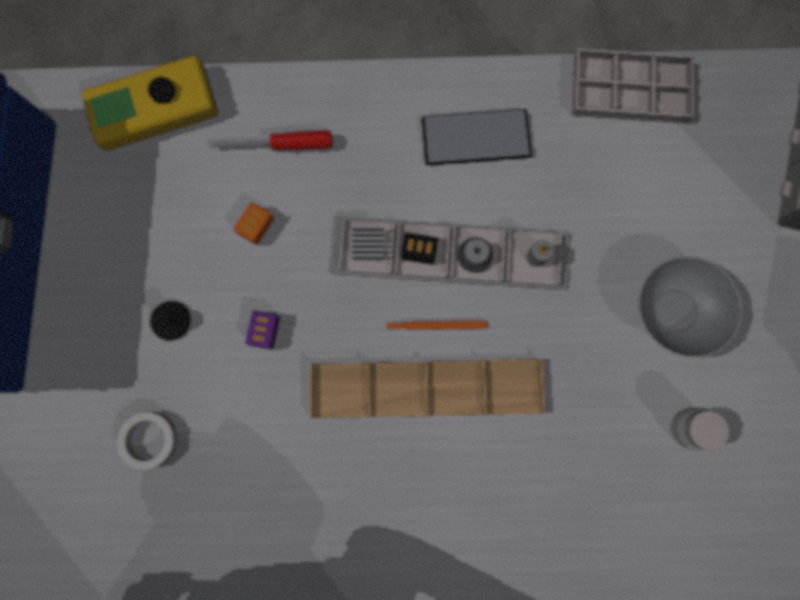

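View pics/scene0.png

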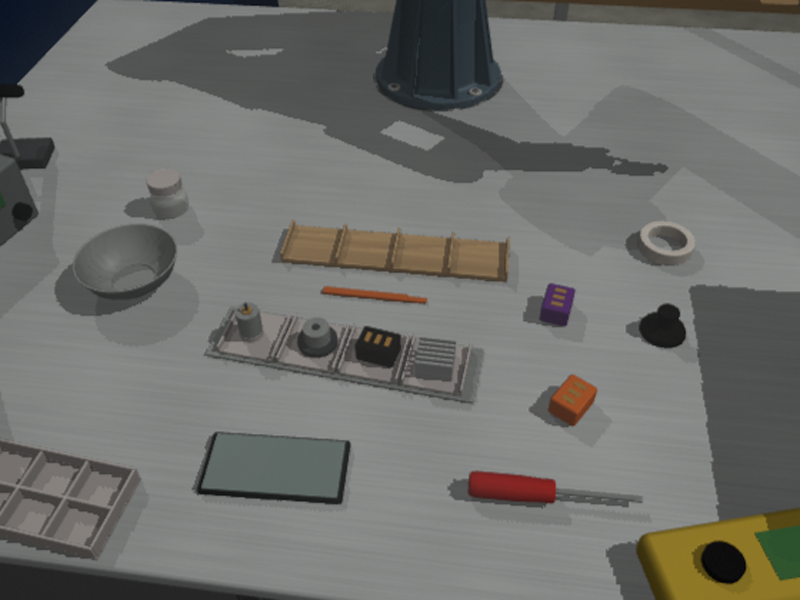

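```bash
cat > h.py <<'E'
import numpy as np,cv2
def cloud(d):
    K=d["K"];z=d["z_map"];v,u=np.mgrid[:z.shape[0],:z.shape[1]]
    c=np.stack([(u-K[0,2])*z/K[0,0],(v-K[1,2])*z/K[1,1],z],-1)
    T=d["cam_to_world"];return c@T[:3,:3].T+T[:3,3]
def rect(p): # centre, size, long-axis angle from world y
    (c,s,a)=cv2.minAreaRect((p[:,:2]*1000).astype(np.float32));return np.round(c,1),np.round(s,1),round(a,1)
E
python3 - <<'E'
from h import *
for n in("top","scene"):
    d=dict(np.load(n+"0.npz"));P=cloud(d);img=d["img"];ok=d["z_map"]>0
    hsv=cv2.cvtColor(img,cv2.COLOR_RGB2HSV)
    Z=P[...,2]
    tbl=ok&(abs(P[...,0]-.45)<.1)&(abs(P[...,1])<.3)
    print(n,"table z median",np.median(Z[tbl&(Z<.01)]))
    wood=ok&(hsv[...,0]>8)&(hsv[...,0]<25)&(hsv[...,1]>70)&(P[...,0]<.5)&(P[...,0]>.25)&(abs(P[...,1])<.25)&(Z<.04)
    wood=cv2.morphologyEx(wood.astype(np.uint8),cv2.MORPH_OPEN,np.ones((3,3)))
    nn,l,st,_=cv2.connectedComponentsWithStats(wood)
    for i in range(1,nn):
        if st[i,4]>300:
            p=P[l==i];print("wood",st[i],rect(p),np.percentile(p[:,2],[5,50,95]).round(4))
            f=p[abs(p[:,2]-.008)<.003];print(" floor",rect(f)); e=p[p[:,2]>.0145];print(" tops",rect(e))
    R=ok&(P[...,0]>.42)&(P[...,0]<.62)&(abs(P[...,1])<.25)
    m=(R&(Z>.022)).astype(np.uint8)
    nn,l,st,_=cv2.connectedComponentsWithStats(m)
    for i in range(1,nn):
        if st[i,4]>30:
            p=P[l==i];print("part",st[i],rect(p),p[:,:2].mean(0).round(4),np.percentile(p[:,2],[5,50,95,100]).round(4))
    m=(R&(Z>.003)).astype(np.uint8);nn,l,st,_=cv2.connectedComponentsWithStats(m)
    for i in range(1,nn):
        if st[i,4]>1500: print("rack",st[i],rect(P[l==i]),P[l==i][:,:2].mean(0).round(4))
d=np.load("top0.npz");c=d["img"][145:295,205:405,::-1]
cv2.imwrite("pics/crop0.png",cv2.resize(c,None,fx=4,fy=4,interpolation=cv2.INTER_CUBIC))
E
```

```text
top table z median 0.0017908875172977234
wood [ 217  259  165   33 4815] (array([472.8, -13.2]), array([301.7,  54.4]), 90.0) [0.0073 0.0096 0.0183]
 floor (array([472.8, -10.6]), array([292.5,  54.4]), 90.0)
 tops (array([472.4, -11.4]), array([ 52.3, 298. ]), 0.1)
part [171 217  23  27 457] (array([560. , 201.2]), array([34.4, 45.9]), 78.1) [0.5595 0.2004] [0.0245 0.0273 0.0299 0.0316]
rack [ 214  244  169   51 6369] (array([485.1, -10.4]), array([310.6,  90.2]), 89.5) [ 0.4797 -0.0107]
scene table z median 0.0016332468787134125
wood [ 199  157  157   31 2762] (array([471.7, -13.7]), array([ 56.4, 298.4]), 0.0) [0.0074 0.0095 0.0178]
 floor (array([471.7, -14.3]), array([ 56.4, 292.8]), 0.0)
 tops (array([475.8, -13.7]), array([ 48.1, 298.4]), 0.0)
part [379 198  23  23 393] (array([561.4, 197.5]), array([33.6, 48. ]), 78.7) [0.5636 0.1973] [0.0237 0.0268 0.0289 0.0305]
rack [ 195  151  163   46 4299] (array([475.3, -17.4]), array([314.2, 101.4]), 88.5) [ 0.4842 -0.0131]
```

View pics/crop0.png

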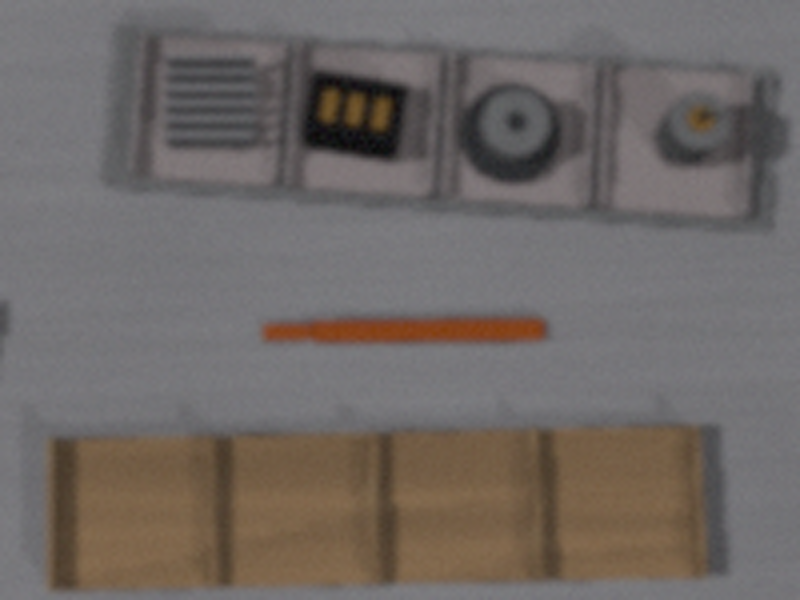

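The rack holds, left to right, heatsink (crop 211,103), battery (355,115), speaker (515,125) and motor (697,125). The only black battery-shaped block is the one at (355,115). The purple and orange blocks, at about (262,329) and (253,222) in the top view, are look-alikes. My x bounds were too tight, so I'm measuring again.

```bash
python3 - <<'E'
from h import *
for n in("top","scene"):
    d=dict(np.load(n+"0.npz"));P=cloud(d);img=d["img"];ok=d["z_map"]>0
    hsv=cv2.cvtColor(img,cv2.COLOR_RGB2HSV);Z=P[...,2];print(n)
    box=ok&(P[...,0]<.56)&(P[...,0]>.38)&(abs(P[...,1]+.01)<.17)
    wood=box&(hsv[...,0]>8)&(hsv[...,0]<25)&(hsv[...,1]>70)&(Z<.04)&(Z>.004)
    nn,l,st,_=cv2.connectedComponentsWithStats(wood.astype(np.uint8));i=1+np.argmax(st[1:,4])
    p=P[l==i];print("wood",rect(p));print(" floor",rect(p[abs(p[:,2]-.0095)<.003]));print(" tops",rect(p[p[:,2]>.0155]), np.percentile(p[:,2],[5,50,98]).round(4))
    R=ok&(P[...,0]>.57)&(P[...,0]<.75)&(P[...,1]>-.21)&(P[...,1]<.17)
    nn,l,st,_=cv2.connectedComponentsWithStats((R&(Z>.004)).astype(np.uint8));i=1+np.argmax(st[1:,4]);r=l==i
    print("rack",st[i],rect(P[r])); 
    for lo in(.023,):
      nn,l,st,_=cv2.connectedComponentsWithStats((r&(Z>lo)).astype(np.uint8))
      for i in range(1,nn):
        if st[i,4]>25:
            p=P[l==i];print("part",st[i,:4],rect(p),(1000*p[:,:2].mean(0)).round(1),np.percentile(p[:,2],[5,50,95,100]).round(4))
            p=p[abs(p[:,2]-np.median(p[:,2]))<.0025];print("   topface",rect(p),(1000*p[:,:2].mean(0)).round(1))
E
```

```text
top
wood (array([479.7, -11.4]), array([298. ,  67.7]), 89.8)
 floor (array([479.7, -10.6]), array([292.3,  67.7]), 89.8)
 tops (array([479.4, -11.4]), array([298.1,  66.3]), 89.7) [0.0073 0.0096 0.02  ]
rack [ 230  151  169   53 6477] (array([661. , -47.6]), array([321.5,  85.9]), 84.5)
part [246 158  23  11] (array([682. ,  60.9]), array([41.5, 18.4]), 88.0) [681.8  61.3] [0.0259 0.0344 0.0371 0.038 ]
   topface (array([682.1,  61.3]), array([39.7, 18.3]), 88.4) [682.   61.6]
part [280 162  27  23] (array([662. ,  -6.1]), array([45.7, 34.4]), 79.5) [660.4  -5.9] [0.0313 0.0353 0.0375 0.039 ]
   topface (array([661.8,  -5.8]), array([45.3, 34.1]), 79.0) [661.4  -5.8]
part [324 167  18  18] (array([653.2, -80.1]), array([30.2, 30.5]), 43.0) [652.6 -79.5] [0.0291 0.0372 0.0393 0.0404]
   topface (array([654.1, -79.9]), array([29.8, 30.5]), 87.5) [653.4 -80.2]
part [369 168  18  17] (array([ 649.2, -161.6]), array([26.5, 26.6]), 1.6) [ 647.8 -160. ] [0.0291 0.0491 0.0525 0.0611]
   topface (array([ 649.3, -161.9]), array([25.8, 26. ]), 88.2) [ 649.4 -161.1]
part [246 170  22   3] (arra
[... 924 characters left out ...]
.4 -162.8] [0.0254 0.047  0.0527 0.0625]
   topface (array([ 651.6, -163.9]), array([24.3, 28.1]), 89.0) [ 654.9 -164.2]
part [211 222  20  20] (array([655.3, -83.3]), array([32.3, 31. ]), 28.0) [658.7 -82.2] [0.0254 0.0366 0.039  0.0407]
   topface (array([655., -83.]), array([31.8, 30.7]), 37.9) [655.8 -83.1]
part [248 228  32  25] (array([663.6,  -8.9]), array([45.7, 36.8]), 79.7) [667.1  -8.5] [0.0255 0.0346 0.037  0.038 ]
   topface (array([662.9,  -8.7]), array([45.7, 35.4]), 79.4) [664.4  -8.4]
part [290 235  29  26] (array([671.7,  58.2]), array([41.8, 43.6]), 88.5) [674.3  58.3] [0.0262 0.033  0.0364 0.0383]
   topface (array([671.3,  58.2]), array([41.7, 42.9]), 88.5) [672.1  58.8]
```

Both cameras agree to 1–3 mm, and sizes and heights match the specification. The teardown rack is at yaw −5.6° and the assembly rack is centred at (480,−12.5) with yaw about 0. I'm moving above the heatsink first, with the jaws along world x.

send_rows(
  series=[
    [[-605, -278, 90, 0, 0, 1.204], [-605, -278, 90, 0, 0, 1.204], [-605, -278, 90, 0, 0, 1.204], [-605, -278, 90, 0, 0, 1.204], [-605, -278, 90, 0, 0, 1.204], [-605, -278, 90, 0, 0, 1.204], [-605, -278, 90, 0, 0, 1.204], [-605, -278, 90, 0, 0, 1.204], [-605, -278, 90, 0, 0, 1.204], [-605, -278, 90, 0, 0, 1.204]],
  ],
  hand=1,
  squeeze=40,
)

```text
time_s: 1.35
ee_pos: [0.6393, 0.0915, 0.1573]
tool_rot: [-0.0, 0.707, 0.707, -0.001]
ft_force: [0.9, 0.8, 0.5]
gripper_width: 1.003
```

send_rows(
  series=[
    [[-31, 32, 0, 0, 0, 0], [-31, 32, 40, 0, 0, 0], [-31, 32, 85, 0, 0, 0], [-31, 32, 85, 0, 0, 0], [-31, 32, 85, 0, 0, 0]],
  ],
)

```text
time_s: 1.98
ee_pos: [0.6719, 0.0605, 0.0736]
tool_rot: [0.0, 0.707, 0.707, -0.001]
ft_force: [0.8, 0.3, -0.0]
gripper_width: 0.997
```

```bash
cat > look.py <<'E'
import sys
from station import arm
from h import *
n,name,r0,r1,c0,c1=sys.argv[1],sys.argv[2],*map(int,sys.argv[3:7])
d=arm.get_image(n);np.savez("last.npz",**d);s=arm.read_state();print(s["time_s"],s["ee_pos"].round(4))
c=d["img"][r0:r1,c0:c1,::-1];f=min(800/c.shape[1],600/c.shape[0])
cv2.imwrite(f"pics/{name}.png",cv2.resize(c,None,fx=f,fy=f,interpolation=cv2.INTER_CUBIC))
E
python3 look.py scene a1 120 300 120 360
```

```text
2.025 [0.6726 0.0605 0.0747]
```

View pics/a1.png

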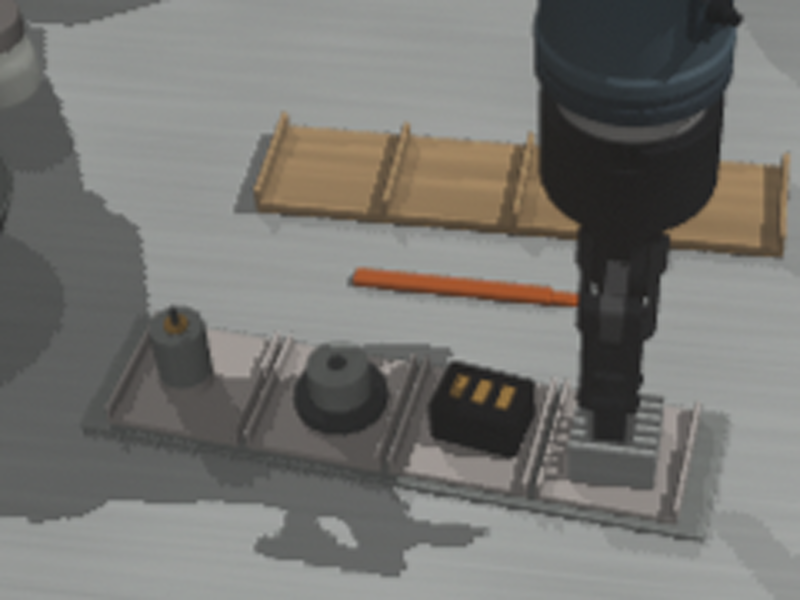

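The finger is centred over the heatsink (finger at 612, heatsink at about 613 in x), so I'm descending and gripping.

send_rows(
  series=[
    [[0, -1, 20, 0, 0, 0], [0, -1, 40, 0, 0, 0], [0, -1, 52, 0, 0, 0], [0, -1, 52, 0, 0, 0], [0, -1, 52, 0, 0, 0]],
  ],
)

```text
time_s: 2.65
ee_pos: [0.672, 0.0604, 0.0228]
tool_rot: [0.001, 0.707, 0.707, 0.0]
ft_force: [0.6, -0.4, -0.4]
gripper_width: 0.997
```

send_rows(
  series=[
    [[0, 0, 0, 0, 0, 0], [0, 0, 0, 0, 0, 0], [0, 0, 0, 0, 0, 0], [0, 0, 0, 0, 0, 0], [0, 0, 0, 0, 0, 0], [0, 0, 0, 0, 0, 0], [0, 0, 0, 0, 0, 0], [0, 0, 0, 0, 0, 0]],
  ],
  hand=0,
  squeeze=40,
)

```text
time_s: 3.65
ee_pos: [0.6725, 0.0604, 0.0234]
tool_rot: [0.002, 0.707, 0.707, 0.001]
ft_force: [-0.2, 0.8, 6.1]
gripper_width: 0.46
```

The opening of 0.46 is about 39 mm, which matches the heatsink's 40 mm. Lifting and carrying it to the right-end slot.

send_rows(
  series=[
    [[0, 0, -40, 0, 0, 0], [0, 0, -80, 0, 0, 0], [-46, -48, -80, 0, 0, 0], [-92, -96, -80, 0, 0, 0], [-138, -144, -80, 0, 0, 0], [-184, -192, -80, 0, 0, 0], [-184, -192, -80, 0, 0, 0], [-184, -192, -80, 0, 0, 0]],
  ],
)

```text
time_s: 4.65
ee_pos: [0.4799, -0.124, 0.103]
tool_rot: [0.002, 0.708, 0.706, 0.001]
ft_force: [0.1, -0.2, 0.1]
gripper_width: 0.459
```

```bash
python3 look.py scene a2 120 300 120 360
```

```text
4.7 [ 0.4807 -0.1234  0.1032]
```

View pics/a2.png

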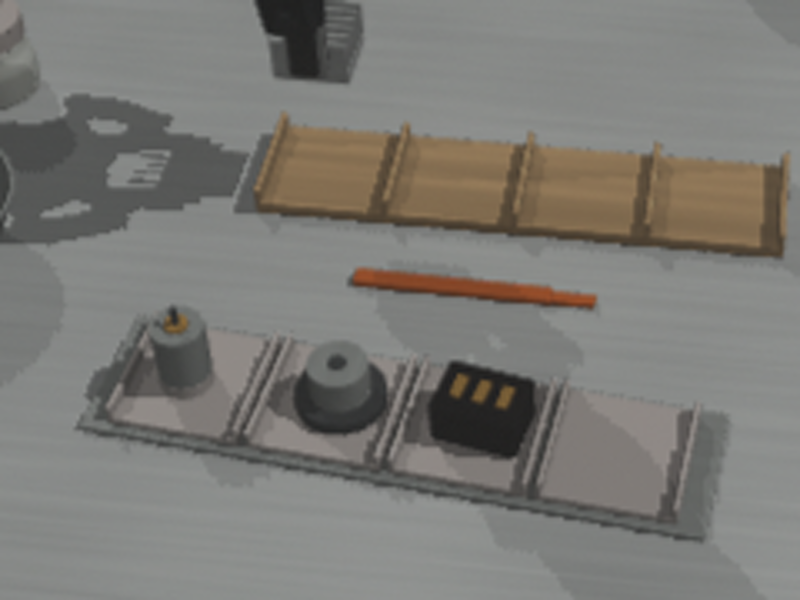

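The heatsink hangs level at (315,45), with the right-end slot below it. Lowering now.

send_rows(
  series=[
    [[0, 0, 30, 0, 0, 0], [0, 0, 55, 0, 0, 0], [0, 0, 70, 0, 0, 0], [0, 0, 76, 0, 0, 0], [0, 0, 79, 0, 0, 0], [0, 0, 79, 0, 0, 0], [0, 0, 79, 0, 0, 0]],
  ],
)

```text
time_s: 5.58
ee_pos: [0.4815, -0.1238, 0.0248]
tool_rot: [0.002, 0.707, 0.707, 0.001]
ft_force: [0.0, -0.4, -0.7]
gripper_width: 0.462
```

send_rows(
  series=[
    [[0, 0, 0, 0, 0, 0], [0, 0, 0, 0, 0, 0], [0, 0, 0, 0, 0, 0], [0, 0, 0, 0, 0, 0], [0, 0, 0, 0, 0, 0], [0, 0, 0, 0, 0, 0]],
  ],
  hand=0.75,
)

```text
time_s: 6.32
ee_pos: [0.4815, -0.1238, 0.0248]
tool_rot: [0.002, 0.707, 0.707, 0.001]
ft_force: [0.7, -0.5, 0.4]
gripper_width: 0.751
```

send_rows(
  series=[
    [[0, 0, -30, 0, 0, 0], [0, 0, -80, 0, 0, 0], [116, 181, -80, 0, 0, 0.187], [116, 181, -80, 0, 0, 0.187], [116, 181, -80, 0, 0, 0.187], [116, 181, -80, 0, 0, 0.187], [116, 181, -80, 0, 0, 0.187], [116, 181, -45, 0, 0, 0.187], [116, 181, -45, 0, 0, 0.187], [116, 181, -45, 0, 0, 0.187]],
  ],
)

```text
time_s: 7.58
ee_pos: [0.6621, -0.0085, 0.0711]
tool_rot: [0.002, 0.771, 0.637, 0.001]
ft_force: [0.4, 0.2, -0.2]
gripper_width: 0.748
```

```bash
python3 look.py scene a3 120 300 120 360
```

```text
7.625 [ 0.6628 -0.0085  0.0718]
```

View pics/a3.png

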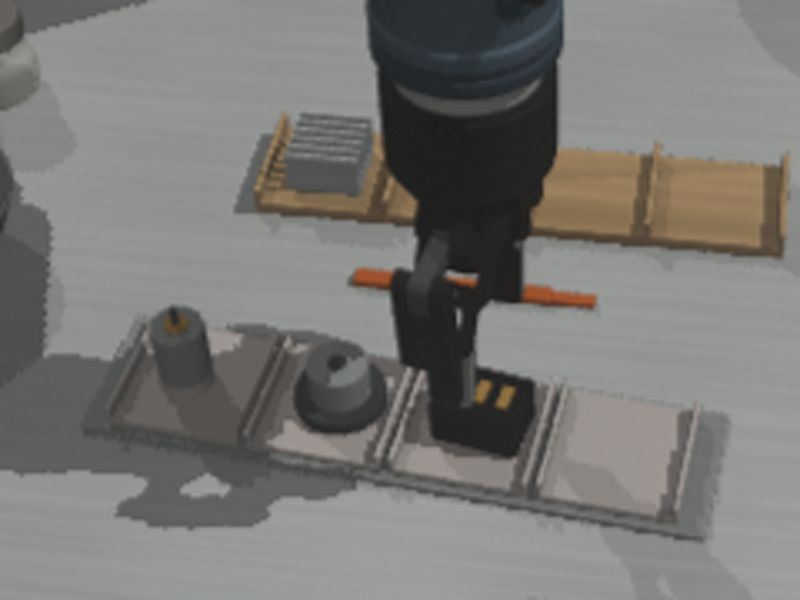

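The heatsink sits in the right-end slot at (325,150). The gripper is turned to the battery's yaw, and the finger's offset in the picture agrees with the expected parallax. Descending.

send_rows(
  series=[
    [[0, 0, 20, 0, 0, 0], [0, 0, 38, 0, 0, 0], [0, 0, 49, 0, 0, 0], [0, 0, 49, 0, 0, 0], [0, 0, 49, 0, 0, 0]],
  ],
)

```text
time_s: 8.25
ee_pos: [0.6634, -0.0087, 0.023]
tool_rot: [0.003, 0.771, 0.637, 0.002]
ft_force: [-0.0, -0.2, 0.5]
gripper_width: 0.748
```

send_rows(
  series=[
    [[0, 0, 0, 0, 0, 0], [0, 0, 0, 0, 0, 0], [0, 0, 0, 0, 0, 0], [0, 0, 0, 0, 0, 0], [0, 0, 0, 0, 0, 0], [0, 0, 0, 0, 0, 0], [0, 0, 0, 0, 0, 0]],
  ],
  hand=0,
)

```text
time_s: 9.12
ee_pos: [0.6641, -0.0088, 0.0239]
tool_rot: [0.004, 0.771, 0.637, 0.002]
ft_force: [-0.5, 0.7, 5.1]
gripper_width: 0.391
```

send_rows(
  series=[
    [[0, 0, -40, 0, 0, 0], [0, 0, -80, 0, 0, 0], [-25, -58, -80, 0, 0, -0.06], [-50, -115, -80, 0, 0, -0.12], [-75, -173, -80, 0, 0, -0.187], [-75, -173, -80, 0, 0, -0.187], [-75, -173, -80, 0, 0, -0.187], [-75, -173, -50, 0, 0, -0.187], [-75, -173, -50, 0, 0, -0.187]],
  ],
)

```text
time_s: 10.25
ee_pos: [0.4795, -0.0494, 0.0711]
tool_rot: [0.002, 0.708, 0.707, 0.001]
ft_force: [-0.4, 0.5, -0.6]
gripper_width: 0.388
```

```bash
python3 look.py scene a4 120 300 120 360
```

```text
10.3 [ 0.4801 -0.0497  0.0721]
```

View pics/a4.png

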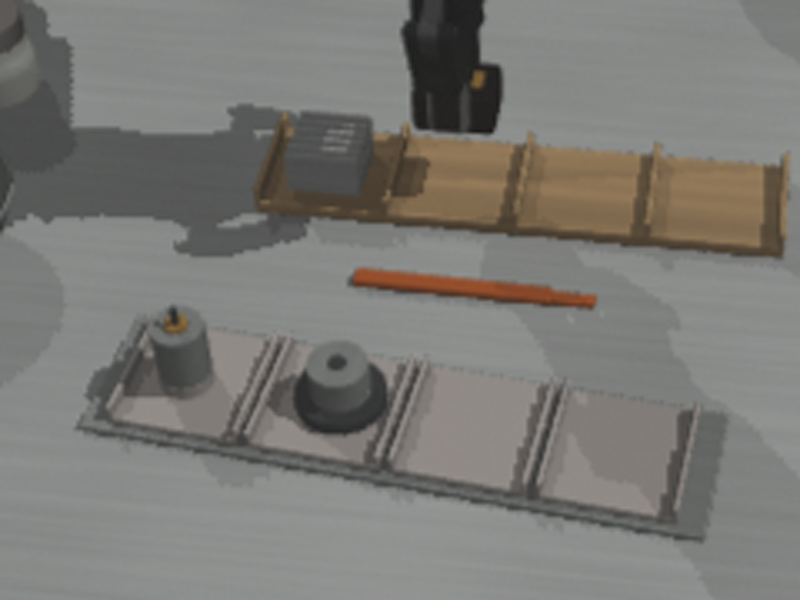

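The battery hangs level at (460,100) above the second slot from the right. Lowering to z = 0.025, since the grasp was at 0.0239.

send_rows(
  series=[
    [[0, 0, 20, 0, 0, 0], [0, 0, 35, 0, 0, 0], [0, 0, 43, 0, 0, 0], [0, 0, 47, 0, 0, 0], [0, 0, 47, 0, 0, 0], [0, 0, 47, 0, 0, 0]],
  ],
)

```text
time_s: 11.05
ee_pos: [0.4808, -0.0499, 0.0255]
tool_rot: [0.003, 0.707, 0.707, 0.002]
ft_force: [-0.2, 0.6, -1.3]
gripper_width: 0.387
```

send_rows(
  series=[
    [[0, 0, 0, 0, 0, 0], [0, 0, 0, 0, 0, 0], [0, 0, 0, 0, 0, 0], [0, 0, 0, 0, 0, 0], [0, 0, 0, 0, 0, 0], [0, 0, 0, 0, 0, 0]],
  ],
  hand=0.75,
)

```text
time_s: 11.8
ee_pos: [0.4808, -0.0499, 0.0255]
tool_rot: [0.003, 0.707, 0.707, 0.002]
ft_force: [0.0, 0.4, -0.1]
gripper_width: 0.75
```

send_rows(
  series=[
    [[0, 0, -30, 0, 0, 0], [0, 0, -80, 0, 0, 0], [-31.5, 174, -80, 0, 0, 0], [-31.5, 174, -80, 0, 0, 0], [-31.5, 174, -80, 0, 0, 0], [-31.5, 174, -80, 0, 0, 0], [-31.5, 174, -45, 0, 0, 0], [-31.5, 174, -45, 0, 0, 0], [-31.5, 174, -45, 0, 0, 0]],
  ],
)

```text
time_s: 12.92
ee_pos: [0.6542, -0.0814, 0.0726]
tool_rot: [0.003, 0.707, 0.707, 0.002]
ft_force: [0.9, 0.6, 1.3]
gripper_width: 0.752
```

```bash
python3 look.py scene a5 120 300 120 360
```

```text
12.975 [ 0.6548 -0.0816  0.0733]
```

View pics/a5.png

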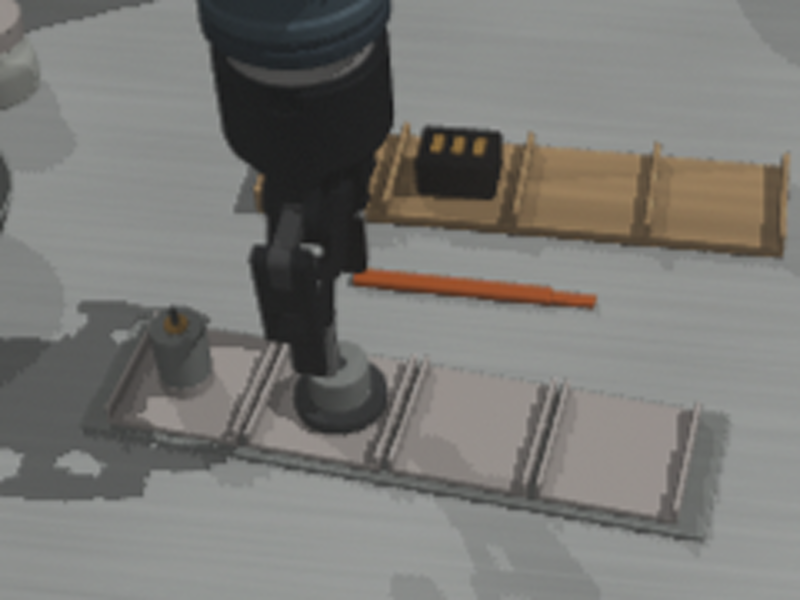

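The battery is centred in its slot at (460,160). The speaker at (340,380) is under the gripper. I'm lowering to z = 0.028, so the tips stay above the disc (top at 16 mm) and grip the magnet.

send_rows(
  series=[
    [[0, 0, 20, 0, 0, 0], [0, 0, 36, 0, 0, 0], [0, 0, 45, 0, 0, 0], [0, 0, 45, 0, 0, 0], [0, 0, 45, 0, 0, 0]],
  ],
)

```text
time_s: 13.6
ee_pos: [0.6555, -0.0818, 0.0285]
tool_rot: [0.004, 0.707, 0.707, 0.002]
ft_force: [0.5, -0.6, 0.0]
gripper_width: 0.753
```

send_rows(
  series=[
    [[0, 0, 0, 0, 0, 0], [0, 0, 0, 0, 0, 0], [0, 0, 0, 0, 0, 0], [0, 0, 0, 0, 0, 0], [0, 0, 0, 0, 0, 0], [0, 0, 0, 0, 0, 0], [0, 0, 0, 0, 0, 0]],
  ],
  hand=0,
)

```text
time_s: 14.48
ee_pos: [0.6562, -0.082, 0.0294]
tool_rot: [0.005, 0.707, 0.707, 0.003]
ft_force: [0.3, 0.6, 5.5]
gripper_width: 0.353
```

send_rows(
  series=[
    [[0, 0, -40, 0, 0, 0], [0, 0, -80, 0, 0, 0], [35, -58, -80, 0, 0, 0], [70, -116, -80, 0, 0, 0], [106, -176, -80, 0, 0, 0], [106, -176, -80, 0, 0, 0], [106, -176, -80, 0, 0, 0], [106, -176, -50, 0, 0, 0], [106, -176, -45, 0, 0, 0]],
  ],
)

```text
time_s: 15.6
ee_pos: [0.4802, 0.0236, 0.0709]
tool_rot: [0.004, 0.708, 0.706, 0.002]
ft_force: [-0.1, 0.2, -0.9]
gripper_width: 0.355
```

```bash
python3 look.py scene a6 100 280 120 360
```

```text
15.65 [0.4801 0.0237 0.071 ]
```

View pics/a6.png

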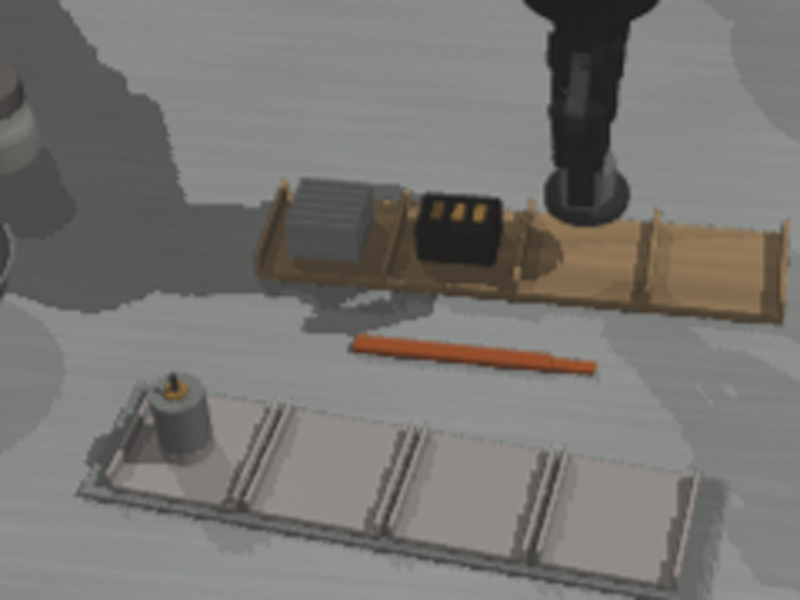

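The speaker is held level at (587,195) above its slot. Lowering.

send_rows(
  series=[
    [[0, 0, 18, 0, 0, 0], [0, 0, 30, 0, 0, 0], [0, 0, 37, 0, 0, 0], [0, 0, 40.5, 0, 0, 0], [0, 0, 40.5, 0, 0, 0], [0, 0, 40.5, 0, 0, 0]],
  ],
)

```text
time_s: 16.4
ee_pos: [0.4808, 0.0235, 0.0309]
tool_rot: [0.004, 0.708, 0.706, 0.002]
ft_force: [-1.1, -0.0, 0.3]
gripper_width: 0.353
```

send_rows(
  series=[
    [[0, 0, 0, 0, 0, 0], [0, 0, 0, 0, 0, 0], [0, 0, 0, 0, 0, 0], [0, 0, 0, 0, 0, 0], [0, 0, 0, 0, 0, 0], [0, 0, 0, 0, 0, 0]],
  ],
  hand=0.75,
)

```text
time_s: 17.15
ee_pos: [0.4808, 0.0235, 0.0309]
tool_rot: [0.004, 0.708, 0.706, 0.002]
ft_force: [0.0, 0.4, 0.0]
gripper_width: 0.748
```

send_rows(
  series=[
    [[0, 0, -30, 0, 0, 0], [0, 0, -85, 0, 0, 0], [-186, 170, -85, 0, 0, 0], [-186, 170, -85, 0, 0, 0], [-186, 170, -85, 0, 0, 0], [-186, 170, -85, 0, 0, 0], [-186, 170, -85, 0, 0, 0], [-186, 170, -85, 0, 0, 0], [-186, 170, -60, 0, 0, 0], [-186, 170, -60, 0, 0, 0]],
  ],
)

```text
time_s: 18.4
ee_pos: [0.6475, -0.1604, 0.091]
tool_rot: [0.002, 0.707, 0.707, 0.001]
ft_force: [-0.3, 0.1, -0.4]
gripper_width: 0.75
```

```bash
python3 look.py scene a7 100 280 120 360
```

```text
18.45 [ 0.6485 -0.161   0.0924]
```

View pics/a7.png

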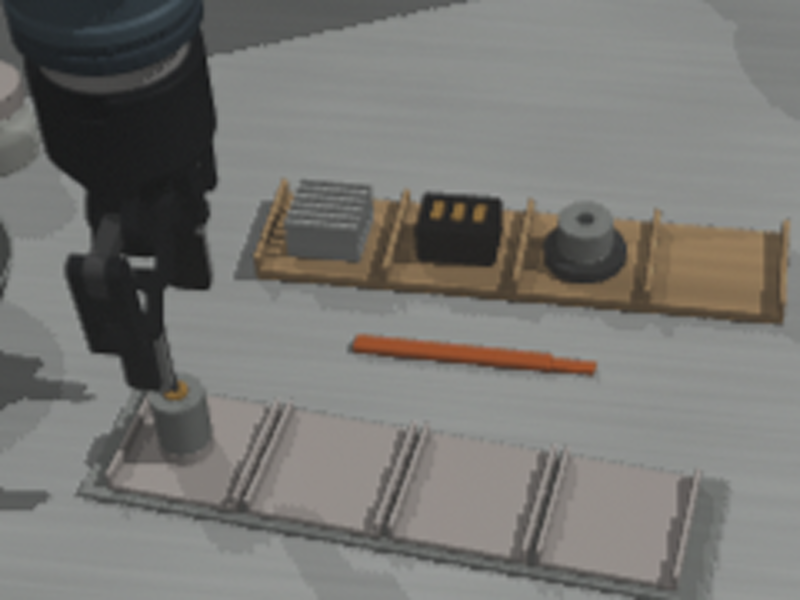

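All three placed parts stand upright. The gripper is over the motor at (180,410). Descending with a small correction.

send_rows(
  series=[
    [[-2, 1.5, 0, 0, 0, 0], [-2, 1.5, 20, 0, 0, 0], [-2, 1.5, 40, 0, 0, 0], [-2, 1.5, 59, 0, 0, 0], [-2, 1.5, 59, 0, 0, 0], [-2, 1.5, 59, 0, 0, 0]],
  ],
)

```text
time_s: 19.2
ee_pos: [0.6506, -0.1632, 0.0334]
tool_rot: [0.003, 0.707, 0.707, 0.002]
ft_force: [-0.2, -0.2, 0.5]
gripper_width: 0.748
```

send_rows(
  series=[
    [[0, 0, 0, 0, 0, 0], [0, 0, 0, 0, 0, 0], [0, 0, 0, 0, 0, 0], [0, 0, 0, 0, 0, 0], [0, 0, 0, 0, 0, 0], [0, 0, 0, 0, 0, 0], [0, 0, 0, 0, 0, 0]],
  ],
  hand=0,
)

```text
time_s: 20.08
ee_pos: [0.6513, -0.1635, 0.0344]
tool_rot: [0.004, 0.707, 0.707, 0.002]
ft_force: [0.1, 0.4, 5.5]
gripper_width: 0.314
```

send_rows(
  series=[
    [[0, 0, -45, 0, 0, 0], [0, 0, -85, 0, 0, 0], [52, -34, -85, 0, 0, 0], [105, -68, -85, 0, 0, 0], [157, -103, -85, 0, 0, 0], [210, -137, -85, 0, 0, 0], [262, -171, -85, 0, 0, 0], [262, -171, -85, 0, 0, 0], [262, -171, -60, 0, 0, 0], [262, -171, -45, 0, 0, 0]],
  ],
)

```text
time_s: 21.32
ee_pos: [0.4799, 0.0983, 0.0762]
tool_rot: [0.004, 0.707, 0.707, 0.002]
ft_force: [-0.1, -0.5, -0.8]
gripper_width: 0.313
```

```bash
python3 look.py scene a8 100 280 120 360
```

```text
21.375 [0.4787 0.0981 0.0745]
```

View pics/a8.png

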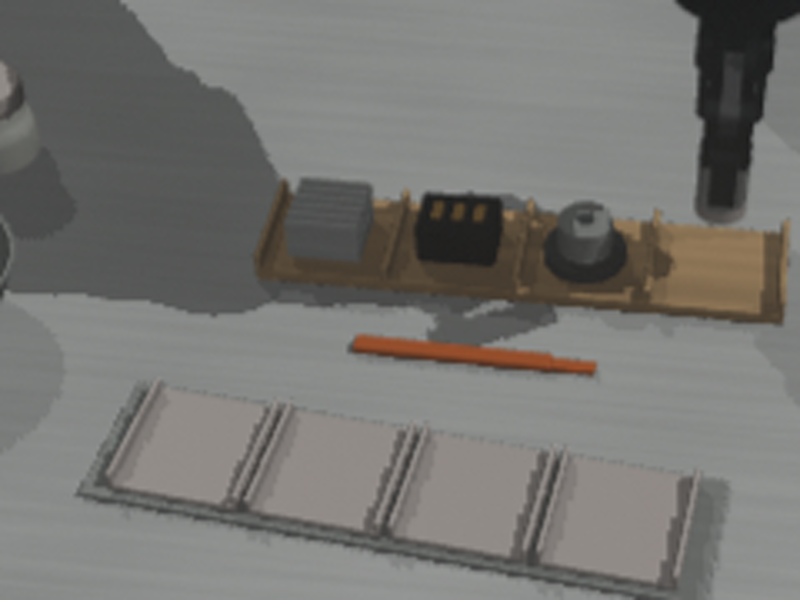

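The motor is held upright at (722,200) above the left-end slot. Lowering to z = 0.035.

send_rows(
  series=[
    [[0, 0, 18, 0, 0, 0], [0, 0, 30, 0, 0, 0], [0, 0, 36, 0, 0, 0], [0, 0, 39, 0, 0, 0], [0, 0, 39, 0, 0, 0], [0, 0, 39, 0, 0, 0]],
  ],
)

```text
time_s: 22.12
ee_pos: [0.4793, 0.098, 0.0359]
tool_rot: [0.003, 0.708, 0.707, 0.001]
ft_force: [-0.3, -0.6, -0.6]
gripper_width: 0.313
```

send_rows(
  series=[
    [[0, 0, 0.5, 0, 0, 0], [0, 0, 0.8, 0, 0, 0], [0, 0, 0.8, 0, 0, 0], [0, 0, 0.8, 0, 0, 0]],
  ],
)

```text
time_s: 22.62
ee_pos: [0.4793, 0.0981, 0.0351]
tool_rot: [0.003, 0.708, 0.707, 0.001]
ft_force: [-0.4, -0.0, -0.9]
gripper_width: 0.314
```

send_rows(
  series=[
    [[0, 0, 0, 0, 0, 0], [0, 0, 0, 0, 0, 0], [0, 0, 0, 0, 0, 0], [0, 0, 0, 0, 0, 0], [0, 0, 0, 0, 0, 0], [0, 0, 0, 0, 0, 0]],
  ],
  hand=0.75,
)

```text
time_s: 23.38
ee_pos: [0.4793, 0.0981, 0.0352]
tool_rot: [0.003, 0.708, 0.707, 0.001]
ft_force: [-0.3, -0.7, 0.1]
gripper_width: 0.753
```

send_rows(
  series=[
    [[0, 0, -30, 0, 0, 0], [0, 0, -80, 0, 0, 0], [0, 0, -140, 0, 0, 0], [200, 0, -170, 0, 0, 0], [200, 0, -170, 0, 0, 0], [200, 0, -170, 0, 0, 0], [200, 0, -170, 0, 0, 0], [200, 0, -170, 0, 0, 0], [200, 0, -170, 0, 0, 0]],
  ],
)

```text
time_s: 24.5
ee_pos: [0.4784, 0.297, 0.204]
tool_rot: [0.003, 0.708, 0.706, 0.0]
ft_force: [-0.1, -0.9, 1.1]
gripper_width: 0.753
```

```bash
python3 look.py scene b1 100 280 120 360; python3 - <<'E'
from station import arm
from h import *
d0=dict(np.load("last.npz"))
d=arm.get_image("top");cv2.imwrite("pics/b2.png",cv2.resize(d["img"][235:310,200:400,::-1],None,fx=4,fy=4,interpolation=cv2.INTER_CUBIC))
for n,d in(("scene",d0),("top",d)):
    P=cloud(d);Z=P[...,2]
    R=(d["z_map"]>0)&(abs(P[...,0]-.48)<.06)&(abs(P[...,1]+.0125)<.15)&(Z>.023)&(Z<.08)
    R=cv2.morphologyEx(R.astype(np.uint8),cv2.MORPH_CLOSE,np.ones((5,5)))
    nn,l,st,_=cv2.connectedComponentsWithStats(R)
    for i in range(1,nn):
        if st[i,4]>40:
            p=P[(l==i)&(Z>.023)];p=p[abs(p[:,2]-np.percentile(p[:,2],80))<.004];c,s,a=rect(p);print(n,c,s,a,"top z",np.median(p[:,2]).round(4))
print(arm.read_state()["time_s"])
E
```

```text
24.55 [0.4786 0.2969 0.2041]
scene [ 481.5 -125.8] [42.3 45. ] 88.3 top z 0.0344
scene [481.6 -50.3] [45.6 37.1] 87.8 top z 0.0351
scene [480.9  95.7] [26.2 26.7] 50.0 top z 0.0495
scene [481.1  21.2] [32.6 31.6] 61.3 top z 0.0371
top [ 481.3 -122.6] [42.2 39. ] 88.7 top z 0.0354
top [480.3 -47.1] [45.1 33.7] 88.7 top z 0.0355
top [480.1  25.5] [28.6 30. ] 88.6 top z 0.0375
top [478.2  99. ] [25.  26.1] 88.8 top z 0.0495
24.6
```

View pics/b1.png

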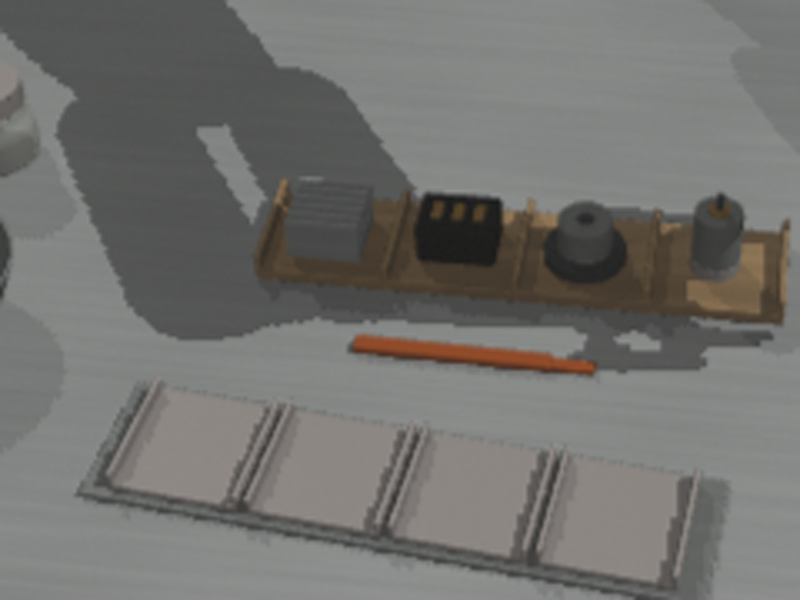

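View pics/b2.png

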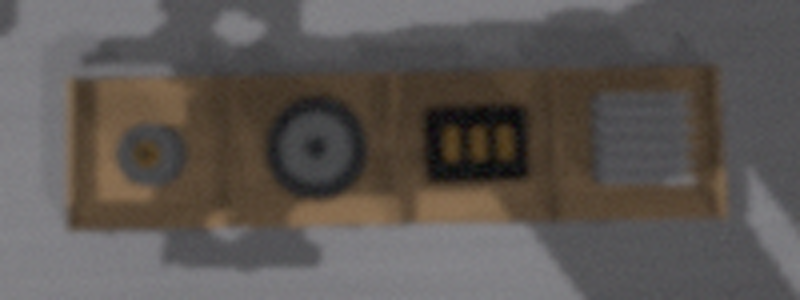

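All four parts stand upright and centred to within about 3 mm in both cameras, and the order is reversed. The arm is clear, so I'm handing in.

```bash
python3 -c "
from station import arm
print(arm.close_job(),arm.read_state()['time_s'])"
```

```text
the job is handed in; nothing more can be done
the job is handed in; nothing more can be done
```

I moved all four parts to the assembly rack in reverse order and handed the job in. The last clock reading, just before handing in, was 24.6 s. Seen from the robot, the teardown row was heatsink, battery, speaker, motor from left to right. The assembly row is now motor, speaker, battery, heatsink. I lowered each part onto the slot floor, let go of it and moved the arm clear.

**Last checks:** Both cameras show every part upright at the expected height, within about 4 mm of its slot centre in each camera's reading. The limit is 15 mm. The two cameras disagreed by up to about 4 mm in y, and I worked from their average. While gripping, the tool felt about 5–6 N of upward force, well below any limit. No check failed; the hand-in gave no verdict.

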